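# Bring a bolt bin down the gravity lane without a knock

### The arm

A 7-joint arm with a two-finger parallel gripper is mounted at the origin on the work surface. World frame = base frame: x ahead of the robot, y to its left, z up, the work surface at z = 0. Lengths are in m, angles in rad, forces in N, time in s.
With the tool pointing down it reaches from about 0.425 to 0.925 m from the base axis. Payload 6.8 kg.
Tool frame: the origin (TCP) lies between the finger pads; the fingertips stand r.tip_extent ahead of it and the grasp point (between the pads) lies 5 mm behind it (r.tip_extent is the distance from the TCP to the fingertips, in m); y points along the fingers, x is the direction in which the jaws open and shut, and the axes are right-handed (so a half turn about y gives the same grasp; the last joint's range is limited). The gripper opens to 85 mm and grips with 20 to 120 N. Pads are 22 mm wide; open, the fingers measure 114 mm over their backs; the gripper's body (76 mm by 85 mm) begins 54 mm behind the grasp point. The pads swing forward as they close: fully open they stand 13 mm farther back than shut.
Start: joints at [-1.435, 0.477, 0.022, 1.555, -0.011, 1.109, -0.083], TCP at [0.163, 0.655, 0.245] pointing down, gripper open.
Joint ranges: [-2.96, 2.96], [-0.34, 2.1], [-1.41, 1.46], [0.24, 2.44], [-1.37, 4.51], [0.17, 1.92], [-2.96, 2.96]. Speed limits (rad/s): [2.39, 2.39, 3.14, 3.14, 3.14, 3.14, 3.14].

### API

Orientations are given as a rotation vector (axis times angle).
In Python, from bench import r gives the robot as it stands.
- The arm moves only by the tool send_rows, never from a script. Its argument "plan" is a list of rows, each a list of 5 numbers: the shift along the tool's x, y, z in cm, then the turn about the tool's y in degrees, then the opening, from 0 (shut) to 1 (fully open). In form: [[dx, dy, dz, spin, grip], ...]. A call has 1 to 12 rows; each row shifts and turns the commanded pose from where the row before left it, along the tool's axes as they then stand; what a row does not reach is not made up. A row lasts 1/8 s, in which the tool goes at most 62.5 mm and 10.7 degrees, less where a joint would pass 70% of its speed; a pose out of reach is approached as far as the arm can. A call is refused whole if a number of a shift passes 6.25 or a number of a turn 10.7, either way. A call with a gripper value outside its range is refused whole. The fingers move at their own pace and stop on an object; "force" is the grip in N (left out, the last holds). Time passes only in rows, so rows that do not move let the fingers close. It gives the time, the measured TCP pose, the force and the opening at its end, in the units of the state.
- r.get_obs(): the state, without advancing time (a new reading comes with each control period).
- r.grab_frame(name): name is "side" or "top" or "wrist"; returns a dict with "image" (400x640x3 uint8, red, green, blue), "camera_matrix" (3x3 intrinsics, pixels), "D" ([k1, k2, p1, p2, k3] as OpenCV has them; the pictures are not rectified), "cam_to_world" (4x4, takes a point from camera to world coordinates). Camera axes: x right, y down, z forward; pixel columns grow to the right and rows downward; lengths in m; the calibration is good to about 2 mm. A picture is of the moment at which its call begins. There is no depth.
- r.hand_in(): hands the job in, once; it reports no verdict.
Trained networks look in the newest picture that a camera, given by its name, has taken for a name from the list of things; names that differ only in an ending like _2 or _b are one class to them, and where a whole thing is asked for, a point or a joint stands for the part that bears it (a point fixed in the world has none). Each returns a list of dicts, best first, with "p" (0 to 1); they miss things now and then, are a little off and sometimes report something else, mostly with a low value. They report only what shows in the picture. A call takes as long as a camera call.
- r.recognise(camera, target): "rect" ([left, top, right, bottom] in pixels, round what is visible of it).
The state is a dict: "clock": time; "joints": joint angles; "qvel": joint speeds; "tau": joint torques, N m; "tcp_pos": TCP position; "orientation": TCP orientation; "contact_force": force on the tool from outside, world axes, zero at the start; "moment": the same for the moment, N m; "grip_width": finger opening in m.
Only numpy, scipy, OpenCV 4.12 (cv2) and the standard library are available. Lean on these libraries where they do the work, as an engineer would, in place of code of your own. Each camera call takes 0.05 s, during which the arm holds its last target.

### The job

Press the release paddle so that the bin carriage rolls down the gravity lane, and catch it softly by its sprung front buffer once it is out of the hood: move along with it and slow it down, so that the buffer gives no more than half its stroke. Stop it on the open stretch, well short of the end bumpers, hold it still there for two seconds, then ease it slowly down against the bumpers and leave it resting there. Leave everything else on the bench alone.

Things in the scene. Friction and masses are not known exactly. Their poses are not given: they have to be found in the camera images.
- lane: Straight gravity lane, fixed to the table; slopes down along its own +x, its -y side faces the robot. Origin on the table below its centre line. At own x the deck is at z = 0.075 - 0.06 x (slope 0.06 rad), from x = -0.385 to 0.385, 134 mm wide, side rims 10 mm high. A clear hood covers it from x = -0.38 to its mouth at x = -0.03, roof 110 mm over the deck; below that the lane is open.
- lane_end (a point): On the deck's centre line at own x = 0.30 of the lane, in the plane of the two rubber end bumpers that stop the carriage's nose bar: 45 mm high, 24 mm wide, centred 48 mm either side of this point, 72 mm clear between them: closed fingers and the buffer plate's middle pass between. The deck runs on 85 mm beyond.
- carriage (a joint): Travel of the bin carriage down the lane, m: 0 at the start, held by the gate; 0.17 when its buffer plate reaches the hood's mouth; 0.53 when its nose bar rests on the bumpers. Wheeled chassis with a red bin of bolts, 150 mm long, 120 wide, 85 high over the deck; guided, cannot tip. Nominal 0.76 kg (0.72 to 1.0). Braked wheels: drag 1.5 N per m/s, no other friction; 0.43 to 0.59 N holds it still.
- buffer (a joint): Compression of the carriage's sprung front buffer plate, m: 0 relaxed, 0.03 fully in. Stiffness 90 N/m, damping 2 N per m/s: about 4 to 7 mm when the carriage is held still. More than 0.015 is a knock; fingers just standing in the way of the rolling carriage take it beyond that.
- buffer_face (a point): Middle of the downhill face of the buffer plate, upright, 76 mm wide, 10 to 80 mm above the deck (this point 45 mm above it); own x of the lane = -0.20 + travel - compression. Block it here from downhill with closed fingers pointing down. Let go, the carriage gains speed with a time constant of 0.4 to 0.7 s up to 0.28 to 0.39 m/s.
- gate (a joint): Angle of the gate rocker, rad: 0 shut, 0.20 fully pressed. The blade lets the carriage go before 0.15, pushing it back a few mm first. The rocker stays where it is left (not sprung); pressing takes about 2 N at the paddle.
- paddle_top (a point): Centre of the top of the rocker's flat rubber release paddle, 44 mm along the lane by 48 mm across, beside the lane on its robot side just below the hood's mouth, 72 mm above deck level. Its full stroke is 26 mm down, turning about a pivot 130 mm further up the lane; free space beneath it.
- tape: Bystander, leave alone: loose roll of tape standing flat, 96 mm across, 48 mm high, robot side of the lane. Origin at the centre of its underside.
- jar: Bystander, leave alone: loose jar, 60 mm across, 90 mm high, robot side of the lane, near its lower end. Origin at the centre of its underside.
- nut_bin: Bystander, leave alone: loose open bin of nuts, 130 x 100 x 65 mm, past the lower end of the lane. Origin at the centre of its underside.
- washer_bin: Bystander, leave alone: loose open blue bin, 130 x 100 x 65 mm, robot side of the lane. Origin at the centre of its underside.
- tablet: Bystander, leave alone: loose dark handheld tablet lying flat, 150 x 75 x 13 mm, robot side of the lane. Origin at the centre of its underside.

How it is judged:
On the way, in this order (a step that is already met when the one before it is completed fails the run):
1. The gate is opened with the paddle (value of joint gate above 0.15 rad), for 0.1 s.
2. The carriage is stopped on the open lane, at least 30 mm short of the bumpers, and held still on its buffer for 2 s (value of joint carriage between 0.18 and 0.5 m and velocity of joint carriage between -0.03 and 0.03 m/s and value of joint buffer above 0.001 m), for 1.8 s.
3. The carriage rests against the end bumpers (value of joint carriage above 0.522 m and velocity of joint carriage below 0.02 m/s), for 0.3 s.
At the end, for the whole second after the job is handed in: The carriage rests, released, against the end bumpers (travel above 0.522 m, slower than 0.02 m/s), the gate still open (above 0.12 rad) (all of step 3 and velocity of joint carriage above -0.02 m/s and value of joint gate above 0.12 rad); the robot touches nothing.
It fails at once if The carriage is knocked: its buffer is pressed in more than 15 mm (value of joint buffer above 0.015 m).
It fails at once if The fingers or the arm bear on the carriage with more than 8 N (contact force between carriage and the fingers above 8 N or contact force between carriage and the arm above 8 N).
It fails at once if The carriage runs on to the bumpers faster than 0.12 m/s (value of joint carriage above 0.515 m and velocity of joint carriage above 0.12 m/s).
It fails at once if A bystander is disturbed (moved more than 20 mm) (distance of any of tape, jar, nut_bin, washer_bin, tablet from where it was at the start of the episode above 0.02 m).
It also fails if it takes over 35 s, if anything falls off the work surface, if the arm or the gripper's body presses on something with over 40 N, if the wrist force passes 120 N, or if a joint passes its speed limit or range.

## Working session

There is one attempt and no reset: what is moved stays moved. The work goes in short steps, Python scripts to look and compute and a tool call to move; the robot and the scene stay as the last step left them, time stands still between calls to the robot, and variables do not carry over. Pictures are saved under pics/ and viewed, and the job is handed in when it is done.

Besides the shell and the picture viewer there is one more tool, called in YAML: its name, and indented under it one key for each argument. send_rows: Moves the arm, as the interface text tells. Its arguments: {"type":"object","properties":{"plan":{"type":"array","items":{"type":"array","items":{"type":"number"}}},"force":{"type":"number"}},"required":["plan"]}

```bash
ls; mkdir -p pics
python3 - <<'E'
from bench import r
import cv2,numpy as np
print(r.tip_extent); o=r.get_obs(); print(o)
for n in("side","top","wrist"):
    f=r.grab_frame(n); cv2.imwrite(f"pics/{n}0.png",f["image"][:,:,::-1])
    print(n,f["camera_matrix"].round(1).tolist(),f["D"],f["cam_to_world"].round(4).tolist())
    for t in ["lane","carriage","buffer","gate","paddle_top","tape","jar","nut_bin","washer_bin","tablet"]:
        try:
            print(t,[(np.round(d["rect"]).tolist(),round(d["p"],2)) for d in r.recognise(n,t)[:2]])
        except Exception as e: print(t,e)
print(r.get_obs()["clock"])
E
```

```text
pics
0.014
{'clock': 0.0, 'joints': array([-1.43510581,  0.4777781 ,  0.02233609,  1.55645235, -0.01153427,
        1.10927574, -0.0830684 ]), 'qvel': array([ 1.76097162e-03, -3.11874722e-03, -5.70696571e-04, -9.52445773e-05,
        1.57261340e-04, -1.21918566e-03, -2.19302894e-03]), 'tau': array([-4.03893519e-04, -5.96464562e+01,  1.60796039e+00, -2.81188738e+01,
        1.25169702e-02,  9.50303511e-03,  3.22928167e-05]), 'tcp_pos': array([0.16279874, 0.6544964 , 0.24433998]), 'orientation': array([-1.31590267, -1.02683935,  1.0290817 ]), 'contact_force': array([-0.72295052,  0.32130758, -0.94571716]), 'moment': array([0.04717542, 0.03286719, 0.014057  ]), 'grip_width': 0.08550491853847211}
side [[438.8, 0.0, 316.1], [0.0, 438.8, 207.2], [0.0, 0.0, 1.0]] [-0.06874333  0.          0.          0.          0.        ] [[0.9626, -0.1633, 0.2162, 0.1868], [-0.2699, -0.5063, 0.8191, -0.9934], [-0.0242, -0.8468, -0.5314, 0.739], [0.0, 0.0, 0.0, 1.0]]
lane [([284.0, 100.0, 398.0, 277.0], 0.78), ([278.0, 267.0, 314.0, 313.0], 0.72)]
carriage []
buffer [([287.0, 101.0, 400.0, 277.0], 0.2)]
g
[... 764 characters left out ...]
.8)]
tape [([437.0, 242.0, 477.0, 273.0], 0.97)]
jar [([459.0, 207.0, 488.0, 227.0], 0.55)]
nut_bin [([466.0, 135.0, 522.0, 192.0], 0.65)]
washer_bin [([196.0, 220.0, 250.0, 275.0], 0.64), ([457.0, 204.0, 492.0, 227.0], 0.26)]
tablet [([357.0, 224.0, 412.0, 248.0], 0.56)]
wrist [[285.1, 0.0, 320.1], [0.0, 285.1, 199.3], [0.0, 0.0, 1.0]] [-0.03656843  0.          0.          0.          0.        ] [[0.2404, 0.9289, 0.2816, 0.0911], [0.9707, -0.2302, -0.0693, 0.671], [0.0004, 0.29, -0.957, 0.374], [0.0, 0.0, 0.0, 1.0]]
lane []
carriage []
buffer []
gate []
paddle_top []
tape [([32.0, 271.0, 134.0, 360.0], 0.72)]
jar []
nut_bin []
washer_bin [([32.0, 270.0, 135.0, 358.0], 0.95)]
tablet []
1.65
```

View pics/side0.png

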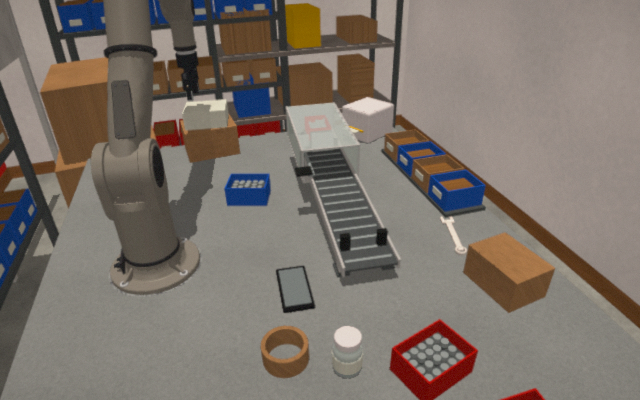

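View pics/top0.png

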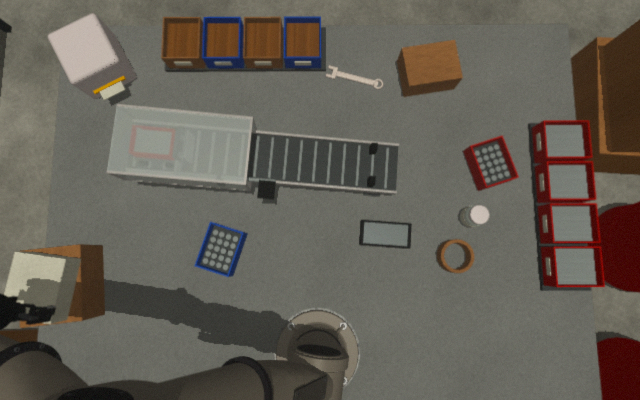

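Run:
```python
from scipy.spatial.transform import Rotation as R
print(R.from_rotvec([-1.31590267, -1.02683935,  1.0290817 ]).as_matrix().round(3))
import cv2
a=cv2.imread("pics/top0.png")[90:290,90:540]
b=cv2.imread("pics/side0.png")[90:400,200:480]
cv2.imwrite("pics/top0z.png",cv2.resize(a[:130,0:330],None,fx=2.4,fy=2.4,interpolation=cv2.INTER_CUBIC))
cv2.imwrite("pics/side0z.png",cv2.resize(b[:200],None,fx=2.8,fy=2.8,interpolation=cv2.INTER_CUBIC))
```

```text
[[ 0.241 -0.    -0.97 ]
 [ 0.97  -0.002  0.241]
 [-0.002 -1.    -0.   ]]
```

View pics/top0z.png

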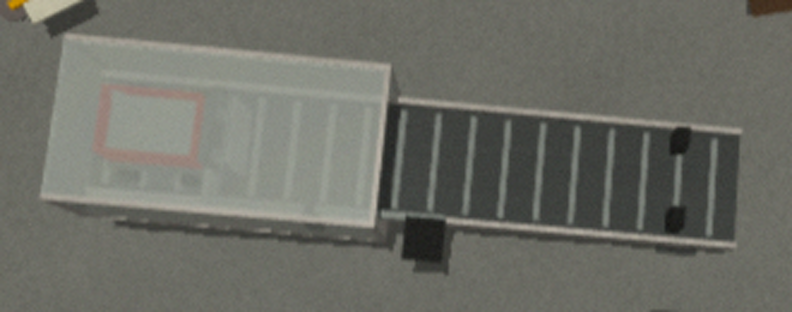

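View pics/side0z.png

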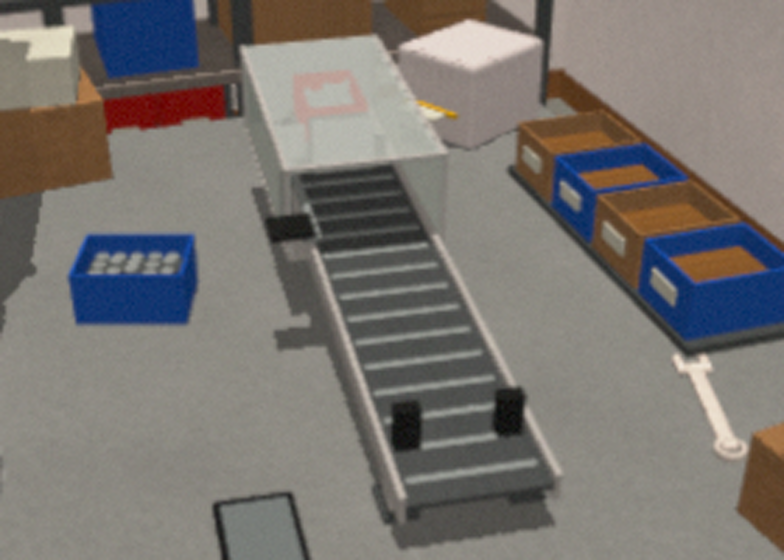

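```bash
cat > h.py <<'E'
import numpy as np,cv2
K={"side":np.array([[438.8,0,316.1],[0,438.8,207.2],[0,0,1]]),"top":np.array([[428.7,0,324.5],[0,428.7,194.1],[0,0,1]])}
D={"side":np.array([-0.06874333,0,0,0,0]),"top":np.array([0.01422685,0,0,0,0])}
T={"side":np.array([[0.9626,-0.1633,0.2162,0.1868],[-0.2699,-0.5063,0.8191,-0.9934],[-0.0242,-0.8468,-0.5314,0.739],[0,0,0,1]]),
"top":np.array([[-0.0052,-0.9904,0.1383,0.2749],[-1.0,0.0049,-0.0025,-0.022],[0.0018,-0.1383,-0.9904,1.2784],[0,0,0,1]])}
def proj(c,P):
    Ti=np.linalg.inv(T[c]); rv=cv2.Rodrigues(Ti[:3,:3])[0]
    return cv2.projectPoints(np.atleast_2d(P).astype(float),rv,Ti[:3,3],K[c],D[c])[0][:,0]
def onz(c,uv,z):
    n=cv2.undistortPoints(np.array([[uv]],float),K[c],D[c])[0,0]
    d=T[c][:3,:3]@[n[0],n[1],1]; o=T[c][:3,3]; return o+d*(z-o[2])/d[2]
E
python3 - <<'E'
from h import *
from scipy.optimize import least_squares
tz=lambda u,v:(u/2.4+90,v/2.4+90)
sz=lambda u,v:(u/2.8+200,v/2.8+90)
# (cam,uv,ownx, yexpr kind, sign, height)
obs=[("top",tz(741,130),.385,'r',1,.01),("top",tz(735,245),.385,'r',-1,.01),
("top",tz(64,37),-.38,'h',1,.11),("top",tz(42,197),-.38,'h',-1,.11),("top",tz(390,64),-.03,'h',1,.11),("top",tz(375,226),-.03,'h',-1,.11),
("side",sz(241,47),-.38,'h',-1,.11),("side",sz(376,37),-.38,'h',1,.11),("side",sz(447,155),-.03,'h',1,.11),("side",sz(285,168),-.03,'h',-1,.11),
("side",sz(405,403),.30,'b',-1,.045),("side",sz(509,391),.30,'b',1,.045),
("side",sz(560,475),.385,'r',1,.01),("side",sz(402,500),.385,'r',-1,.01),
("top",tz(681,131),.30,'b',1,.045),("top",tz(676,211),.30,'b',-1,.045),
("top",tz(425,238),None,'p',0,.072),("side",sz(291,228),None,'p',0,.072)]
def W(p,ox,oy,h):
    c,s=np.cos(p[2]),np.sin(p[2])
    return np.array([p[0]+c*ox-s*oy,p[1]+s*ox+c*oy,.075-.06*ox+h])
def f(p):
    e=[]
    for cam,uv,ox,k,s,h in obs:
        if k=='p': P=W(p,p[5],p[6],h)
        else: P=W(p,ox,s*{'r':p[3],'h':p[4],'b':.048}[k],h)
        e+=list(proj(cam,P)[0]-uv)
    return np.array(e)
s=least_squares(f,[.55,0.0,-1.6,.07,.08,0,-.1],loss='soft_l1')
p=s.x;print(p.round(4)); 
for o,e in zip(obs,f(p).reshape(-1,2)): print(o[0],o[2:5],e.round(1))
print("end",W(p,.3,0,0),"paddle",W(p,p[5],p[6],.072),"face0",W(p,-.2,0,.045),"mouth",W(p,-.03,0,0))
for n,c in (("jar",(474,222)),("tape",(457,256)),("tablet",(385,236)),("washer",(222,249)),("nut",(492,163))): print(n,onz("top",c,0.03).round(3))
E
```

```text
[ 0.5461  0.1406 -1.6376  0.0706  0.0888  0.0198 -0.0973]
top (0.385, 'r', 1) [ 2.1 -0.1]
top (0.385, 'r', -1) [ 2.8 -0.1]
top (-0.38, 'h', 1) [-1.1 -0.6]
top (-0.38, 'h', -1) [-0.9  0.2]
top (-0.03, 'h', 1) [-0.3 -0.9]
top (-0.03, 'h', -1) [ 0.1 -2. ]
side (-0.38, 'h', -1) [-0.8 -0.6]
side (-0.38, 'h', 1) [-1.5 -1.4]
side (-0.03, 'h', 1) [ 0.3 -1. ]
side (-0.03, 'h', -1) [1.  0.6]
side (0.3, 'b', -1) [-0.4  0.5]
side (0.3, 'b', 1) [-0.7 -0.5]
side (0.385, 'r', 1) [0.6 1.4]
side (0.385, 'r', -1) [0.5 1.4]
top (0.3, 'b', 1) [-0.8  1.8]
top (0.3, 'b', -1) [-0.4  2.1]
top (None, 'p', 0) [ 0.4 -0.2]
side (None, 'p', 0) [-0.4 -0.9]
end [ 0.52604961 -0.1586836   0.057     ] paddle [0.4476914  0.12735764 0.14581056] face0 [0.55940818 0.34020237 0.132     ] mouth [0.54806627 0.17058114 0.0768    ]
jar [ 0.365 -0.46   0.03 ]
tape [ 0.267 -0.406  0.03 ]
tablet [ 0.326 -0.2    0.03 ]
washer [0.291 0.271 0.03 ]
nut [ 0.54  -0.522  0.03 ]
```

send_rows:
  plan:
    - [-4.05,0,-3.76,0,0]
    - [-4.05,0,-3.76,0,0]
    - [-4.05,0,-3.76,0,0]
    - [-4.05,0,-3.76,0,0]
    - [-4.05,0,-3.76,0,0]
    - [-4.05,0,-3.76,0,0]
    - [-4.05,0,-3.76,0,0]
    - [-4.05,0,-3.76,0,0]
    - [-4.05,0,-3.76,0,0]
    - [-4.05,0,-3.76,0,0]
    - [-4.05,0,-3.76,0,0]
    - [0,3,0,-10.1,0]
  force: 20

```text
clock: 3.15
tcp_pos: [0.4603, 0.1192, 0.2171]
orientation: [-1.245, -1.162, 1.152]
contact_force: [0.5, 0.9, 0.0]
grip_width: 0.0001
```

send_rows:
  plan:
    - [0,0,0,0,0]
    - [0,0,0,0,0]

```text
clock: 3.4
tcp_pos: [0.4568, 0.1236, 0.216]
orientation: [-1.241, -1.158, 1.157]
contact_force: [-0.1, -0.4, 0.1]
grip_width: 0.0
```

Run:
```python
from bench import r
import cv2,numpy as np
from scipy.spatial.transform import Rotation as R
f=r.grab_frame("wrist"); cv2.imwrite("pics/w1.png",f["image"][:,:,::-1])
f=r.grab_frame("top"); cv2.imwrite("pics/t1.png",cv2.resize(f["image"][90:230,100:420,::-1],None,fx=2.4,fy=2.4))
o=r.get_obs();print(o["clock"],o["tcp_pos"],o["grip_width"],o["contact_force"]);print(R.from_rotvec(o["orientation"]).as_matrix().round(3))
```

```text
3.5 [0.45706486 0.12387008 0.21625808] 0.0004754908845575669 [ 0.49329043 -0.08565401 -0.80089517]
[[ 0.068  0.001 -0.998]
 [ 0.998  0.001  0.068]
 [ 0.001 -1.    -0.001]]
```

View pics/w1.png

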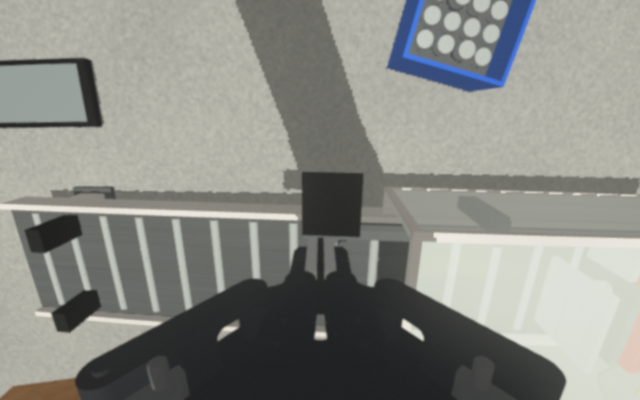

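View pics/t1.png

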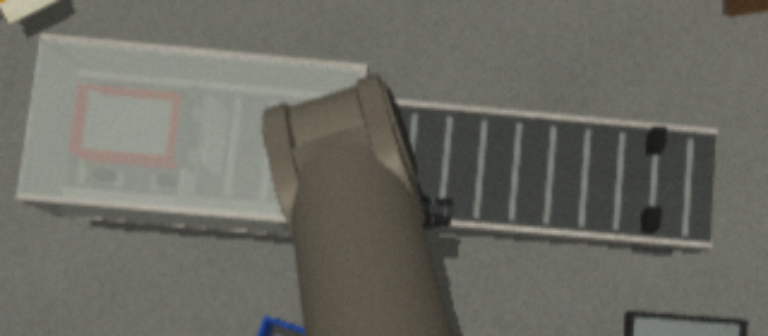

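```bash
cat >> h.py <<'E'
from scipy.spatial.transform import Rotation as R
K["wrist"]=np.array([[285.1,0,320.1],[0,285.1,199.3],[0,0,1]]);D["wrist"]=np.array([-.03656843,0,0,0,0])
_Tw0=np.array([[.2404,.9289,.2816,.0911],[.9707,-.2302,-.0693,.671],[.0004,.29,-.957,.374],[0,0,0,1]])
def TT(p,rv):
    M=np.eye(4);M[:3,:3]=R.from_rotvec(rv).as_matrix();M[:3,3]=p;return M
HE=np.linalg.inv(TT([0.16279874,0.6544964,0.24433998],[-1.31590267,-1.02683935,1.0290817]))@_Tw0
def setwrist(o): T["wrist"]=TT(o["tcp_pos"],o["orientation"])@HE
L=[0.5461,0.1406,-1.6376]
def own(P):
    c,s=np.cos(L[2]),np.sin(L[2]);d=np.array(P[:2])-L[:2];return np.array([c*d[0]+s*d[1],-s*d[0]+c*d[1]])
E
python3 - <<'E'
from h import *
from bench import r
o=r.get_obs();setwrist(o)
print("own tcp",own(o["tcp_pos"]))
for n,uv,z in [("pad",(331.5,204),.1458),("pad_tl",(302,172),.1458),("pad_br",(360,236),.1458),
 ("rim near far",(2,205),.062),("rim near mid",(290,214),.08),("rimfar",(38,313),.066),("rimfar2",(155,322),.072),
 ("hood near mouth",(418,238),.1868),("bump n top L",(26,236),.102),("b n top br",(80,230),.102),("b f",(53,318),.102),("b f2",(98,295),.102)]:
    P=onz("wrist",uv,z);print(n,P.round(3),own(P).round(4))
E
```

```text
own tcp [ 0.02263605 -0.08771975]
pad [0.448 0.132 0.146] [ 0.0152 -0.0969]
pad_tl [0.423 0.112 0.146] [ 0.0365 -0.1209]
pad_br [0.476 0.152 0.146] [-0.0069 -0.0712]
rim near far [ 0.452 -0.227  0.062] [ 0.3728 -0.069 ]
rim near mid [0.477 0.092 0.08 ] [ 0.0532 -0.0654]
rimfar [ 0.59  -0.233  0.066] [0.3695 0.0691]
rimfar2 [ 0.604 -0.082  0.072] [0.2181 0.0729]
hood near mouth [0.461 0.183 0.187] [-0.0362 -0.0882]
bump n top L [ 0.475 -0.164  0.102] [ 0.3089 -0.0504]
b n top br [ 0.472 -0.106  0.102] [ 0.2513 -0.0571]
b f [ 0.571 -0.171  0.102] [0.3096 0.0453]
b f2 [ 0.544 -0.111  0.102] [0.251 0.015]
```

send_rows:
  plan:
    - [0,2.5,0,0,0]
    - [0,2.5,0,0,0]

```text
clock: 3.75
tcp_pos: [0.4574, 0.124, 0.1658]
orientation: [-1.241, -1.162, 1.157]
contact_force: [0.4, -0.4, -0.2]
grip_width: -0.0001
```

send_rows:
  plan:
    - [0,0,0,0,0]

```text
clock: 3.88
tcp_pos: [0.4558, 0.1231, 0.1647]
orientation: [-1.24, -1.157, 1.161]
contact_force: [-0.6, 0.2, 0.2]
grip_width: 0.0
```

send_rows:
  plan:
    - [0,0,0,0,0]

```text
clock: 4.0
tcp_pos: [0.4574, 0.1234, 0.1664]
orientation: [-1.241, -1.161, 1.158]
contact_force: [0.2, -0.6, -0.0]
grip_width: -0.0002
```

```bash
cat >> h.py <<'E'
def redbin(cam,im,roi):
    l,t,rr,b=roi
    s=im[t:b,l:rr].astype(int); m=(s[...,0]-(s[...,1]+s[...,2])/2>14).astype(np.uint8)
    n,lab,st,cen=cv2.connectedComponentsWithStats(m,connectivity=8)
    if n<2: return None
    vs,us=np.nonzero(m); 
    return m,np.array([np.percentile(us,[2,50,98])+l,np.percentile(vs,[2,50,98])+t]),len(us)
def ontop(cam,uv,h=.085):
    z=.17
    for _ in range(6):
        P=onz(cam,uv,z); z=.075-.06*own(P)[0]+h
    return P,own(P)
ROI={"top":(105,95,410,200),"side":(280,98,400,275)}
def quad(m,l,t):
    vs,us=np.nonzero(m); return np.c_[us+l,vs+t]
def travel(cam,im):
    roi=ROI[cam]; q=redbin(cam,im,roi)
    if q is None: return None
    pts=quad(q[0],roi[0],roi[1]); o=np.array([ontop(cam,p)[1] for p in pts])
    k=abs(o[:,1])<.075
    if k.sum()==0: return None
    return np.percentile(o[k,0],[3,50,97]).round(4),np.percentile(o[k,1],[3,97]).round(4),int(k.sum())
E
python3 - <<'E'
from h import *
for c in("top","side"):
    im=cv2.imread(f"pics/{c}0.png")[:,:,::-1]
    print(c,travel(c,im))
im=cv2.resize(cv2.imread("pics/t1.png")[:,:,::-1],(320,140),interpolation=cv2.INTER_AREA)
full=np.zeros((400,640,3),np.uint8);full[90:230,100:420]=im
print(travel("top",full))
E
```

```text
top (array([-0.3439, -0.293 , -0.235 ]), array([-0.0371,  0.0456]), 527)
side (array([-0.5066, -0.3245, -0.1582]), array([-0.0507,  0.0643]), 552)
(array([-0.3426, -0.2367,  0.0025]), array([-0.0578,  0.046 ]), 1007)
```

send_rows:
  plan:
    - [0,0.9,0,0,0]
    - [0,2.25,0,0,0]
    - [0,0,0,0,0]
    - [-0.9,-0.4,-4.4,0,0]
    - [-0.9,0.6,-4.4,0,0]

```text
clock: 4.62
tcp_pos: [0.5447, 0.0992, 0.1331]
orientation: [-1.24, -1.161, 1.159]
contact_force: [-0.5, 1.0, 0.5]
grip_width: 0.0
```

Run:
```python
from h import *
from bench import r
f=r.grab_frame("top");im=f["image"]
print(travel("top",im)); cv2.imwrite("pics/t2.png",cv2.resize(im[90:230,100:420,::-1],None,fx=2.4,fy=2.4))
np.save("t2.npy",im)
o=r.get_obs();print(o["clock"],o["tcp_pos"],own(o["tcp_pos"]),o["contact_force"])
```

```text
(array([-0.3169, -0.2511,  0.0114]), array([-0.0453,  0.0666]), 623)
4.675 [0.55021878 0.09663248 0.13279134] [0.04359451 0.0070446 ] [ 6.8005678  -0.08615299  0.92834954]
```

View pics/t2.png

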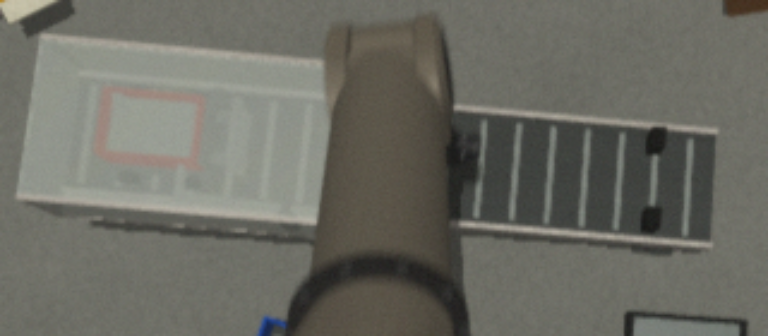

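send_rows:
  plan:
    - [0,0,0.4,0,0]
    - [0,0,0,0,0]

```text
clock: 4.92
tcp_pos: [0.5379, 0.0995, 0.1318]
orientation: [-1.239, -1.158, 1.16]
contact_force: [-0.1, -0.5, -0.7]
grip_width: -0.0005
```

Run:
```python
from h import *
from bench import r
f=r.grab_frame("top");im=f["image"]
print(travel("top",im)); cv2.imwrite("pics/t3.png",cv2.resize(im[90:230,100:420,::-1],None,fx=2.4,fy=2.4))
np.save("t3.npy",im)
o=r.get_obs();print(o["clock"],o["tcp_pos"],own(o["tcp_pos"]),o["contact_force"])
# edge profile: redness averaged over bin rows
for n in("t2","t3"):
    s=np.load(n+".npy").astype(int); 
    red=(s[...,0]-(s[...,1]+s[...,2])/2)[126:160,105:240].mean(0); print(n,red.round(0).astype(int).tolist())
s=cv2.resize(cv2.imread("pics/t1.png")[:,:,::-1],(320,140),interpolation=cv2.INTER_AREA).astype(int)
red=(s[...,0]-(s[...,1]+s[...,2])/2)[36:70,5:140].mean(0); print("t1",red.round(0).astype(int).tolist())
```

```text
(array([-0.2603, -0.1876,  0.0204]), array([-0.0468,  0.068 ]), 612)
4.975 [0.53805878 0.09966209 0.13193315] [ 0.04138338 -0.00529051] [-0.43642988 -0.54581886 -0.12997159]
t2 [4, 4, 4, 3, 3, 2, 2, 2, 1, 1, 1, 0, 1, 1, 1, 1, 1, 1, 1, 1, 0, 0, 0, 1, 0, 0, 0, 0, 0, 0, 1, 0, 0, 1, 5, 10, 16, 20, 22, 20, 16, 11, 7, 6, 6, 6, 6, 7, 7, 7, 7, 7, 7, 7, 7, 7, 7, 7, 7, 7, 6, 7, 7, 7, 6, 7, 7, 6, 6, 5, 5, 6, 6, 6, 9, 14, 18, 19, 16, 9, 4, 1, 1, 0, 0, 0, 0, 0, 0, 0, 0, 1, 0, 1, 0, 0, 1, 0, 0, 0, 0, 1, 1, 0, 1, 1, 1, 1, 0, 1, 0, 1, 1, 0, 1, 0, 1, 0, 1, 1, 1, 1, 1, 1, 1, 1, 1, 1, 1, 1, 3, 6, 10, 11, 11]
t3 [4, 4, 4, 3, 3, 3, 3, 2, 1, 1, 1, 0, 0, 0, 1, 1, 1, 1, 0, 1, 0, 0, 0, 0, 1, 0, 0, 0, 0, 1, 0, 1, 0, 0, 0, 0, 0, 1, 0, 0, 1, 0, 0, 0, 0, 1, 0, 1, 0, 0, 0, 0, 0, 0, 0, 1, 5, 10, 16, 20, 21, 18, 13, 8, 7, 6, 6, 5, 5, 5, 5, 6, 6, 6, 6, 6, 6, 6, 6, 6, 6, 5, 5, 5, 5, 5, 5, 5, 5, 5, 5, 5, 5, 5, 5, 6, 9, 14, 18, 17, 12, 6, 2, 1, 1, 0, 1, 0, 1, 0, 1, 0, 1, 0, 1, 0, 0, 1, 0, 1, 1, 1, 1, 1, 1, 0, 1, 1, 1, 1, 1, 4, 8, 11, 11]
t1 [3, 4, 4, 4, 3, 3, 2, 2, 1, 1, 0, 0, 1, 1, 1, 1, 1, 1, 1, 0, 0, 0, 1, 3, 7, 13, 18, 21, 21, 19, 14, 9, 6, 5, 6, 6, 6, 7, 7, 7, 7, 7, 7, 7, 7, 7, 7, 7, 7, 7, 7, 7, 7, 7, 7, 7, 7, 7, 7, 7, 6, 7, 6, 7, 10, 16, 19, 19, 14, 8, 3, 1, 0, 0, 0, 0, 0, 0, 0, 0, 0, 0, 0, 0, 0, 0, 0, 1, 0, 0, 0, 0, 0, 1, 0, 0, 1, 1, 0, 0, 1, 1, 1, 1, 3, 5, 7, 9, 10, 10, 10, 11, 11, 10, 9, 8, 8, 9, 10, 11, 11, 11, 11, 11, 11, 11, 11, 11, 12, 12, 11, 11, 12, 12, 12]
```

View pics/t3.png

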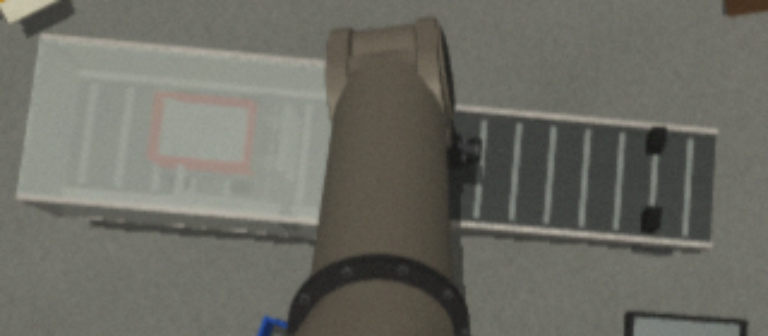

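```bash
cat > sim.py <<'E'
import numpy as np
from scipy.optimize import minimize
g=9.81
def free(m,dxs):
    # states at 4.975 from x(4.925)=.082*s consistent: find release s.t. x(4.625)=.026*s
    vt=m*g*.06/1.5;tau=m/1.5
    return vt,tau
def state(m,off):
    vt,tau=m*g*.06/1.5,m/1.5
    # least squares release time to both measurements
    ts=np.linspace(4.2,4.4,401);X=lambda t:vt*(t-tau*(1-np.exp(-t/tau)))
    e=(X(4.625-ts)-.026-off)**2+(X(4.925-ts)-.082-off)**2
    t0=ts[e.argmin()];s=4.975-t0
    return X(s)+0.0,vt*(1-np.exp(-s/tau)),e.min()**.5
def sim(m,off,rows,x0f=.0305,lag=.01,dt=.0025,full=False):
    x,v,_=state(m,off)
    n=int(.125/dt);vc=np.repeat(rows,n)/.125
    f=.0305;c=0.;fv=0.;out=[];cm=0
    for u in vc:
        fv+=(u-fv)*dt/lag; f+=fv*dt
        # plate free: own x face = -.2+x-c
        need=-.2+x-f   # compression if in contact
        if need>=c-0*dt and need>0 or need>0 and need>c*(1-45*dt):
            cd=(need-c)/dt; F=max(0,90*need+2*cd); c=need
        else:
            c=c*(1-45*dt);F=0; cd=0
        v+=dt*(g*.06-1.5*v/m-F/m); x+=v*dt
        out.append((x,v,c,f,F))
    return np.array(out)
E
cat > opt.py <<'E'
from sim import *
ENS=[(m,o) for m in(.72,.85,1.0) for o in(-.008,0,.008)]
for m,_ in ENS[::3]: print(m,state(m,0))
N=16
def cost(q):
    rows=np.clip(q,0,.05); C=0;mx=[]
    for m,o in ENS:
        s=sim(m,o,rows,dt=.005); mx.append(s[:,2].max())
        C+=max(0,s[-1,0]-.44)**2*1e4+ (s[-1,1])**2*20
    mx=np.array(mx)*1000
    return (mx**6).mean()**(1/6)+C+ np.sum(np.diff(rows,2)**2)*2e3
q0=np.array([0,0,.008,.02,.028,.029,.027,.024,.021,.017,.013,.009,.005,.002,0,0])
b=minimize(cost,q0,method="Powell",options=dict(maxiter=8,maxfev=2500,xtol=1e-4,ftol=1e-3))
q=np.clip(b.x,0,.05);q=np.round(q*100,2)/100;print(cost(q0),b.fun,q*100)
for m,o in ENS:
    s=sim(m,o,q); i=np.argmax(s[:,2]>.0005)
    print(m,o,"contact t",round(i*.0025,3),"v",s[i,1].round(3),"max",s[:,2].max().round(4),"end x",s[-1,0].round(3),"v",s[-1,1].round(4),"c",s[-1,2].round(4))
E
time timeout 500 python3 opt.py
```

```text
0.72 (np.float64(0.09164962367769183), np.float64(0.21549158400480825), np.float64(0.0016087801193583285))
0.85 (np.float64(0.09344946506288682), np.float64(0.23209987930078746), np.float64(0.0001831752048737053))
1.0 (np.float64(0.09495859819539394), np.float64(0.24692100270690873), np.float64(0.001674154082571321))
13.34004319294458 11.076649010438814 [0.   0.   0.   1.31 2.73 2.95 2.76 2.57 2.33 1.97 1.63 1.12 0.7  0.25
 0.   0.  ]
0.72 -0.008 contact t 1.198 v 0.274 max 0.0112 end x 0.439 v -0.0196 c 0.0054
0.72 0 contact t 1.082 v 0.273 max 0.0091 end x 0.438 v -0.0162 c 0.004
0.72 0.008 contact t 0.932 v 0.272 max 0.0075 end x 0.438 v -0.0058 c 0.0038
0.85 -0.008 contact t 0.88 v 0.309 max 0.01 end x 0.438 v -0.0088 c 0.0042
0.85 0 contact t 0.725 v 0.304 max 0.0088 end x 0.439 v -0.0062 c 0.005
0.85 0.008 contact t 0.558 v 0.297 max 0.0076 end x 0.439 v -0.0128 c 0.0053
1.0 -0.008 contact t 0.652 v 0.333 max 0.0111 end x 0.439 v -0.0057 c 0.0057
1.0 0 contact t 0.528 v 0.326 max 0.0102 end x 0.44 v -0.0131 c 0.0066
1.0 0.008 contact t 0.46 v 0.322 max 0.0126 end x 0.441 v -0.019 c 0.0071
real	0m25.705s
user	0m25.537s
sys	0m0.151s
```

send_rows:
  plan:
    - [0,0,-0.4,0,0]
    - [0,0,0,0,0]

```text
clock: 5.22
tcp_pos: [0.5435, 0.0993, 0.1321]
orientation: [-1.24, -1.16, 1.159]
contact_force: [0.6, 0.3, 0.8]
grip_width: -0.0001
```

Run:
```python
from h import *
from bench import r
f=r.grab_frame("top");im=f["image"]
print(travel("top",im)); cv2.imwrite("pics/t4.png",cv2.resize(im[90:230,100:420,::-1],None,fx=2.4,fy=2.4))
np.save("t4.npy",im)
o=r.get_obs();print(o["clock"],o["tcp_pos"],own(o["tcp_pos"]),o["contact_force"])
t1=cv2.resize(cv2.imread("pics/t1.png")[:,:,::-1],(320,140),interpolation=cv2.INTER_AREA)
full=np.zeros((400,640,3),np.uint8);full[90:230,100:420]=t1
top0=cv2.imread("pics/top0.png")[:,:,::-1]
for n,s in(("top0",top0),("t2",np.load("t2.npy")),("t3",np.load("t3.npy")),("t4",im)):
    s=s.astype(float); red=(s[...,0]-(s[...,1]+s[...,2])/2)[128:158].mean(0); 
    red[:110]=0;red[228:]=0
    # rear peak centroid : first location over 15
    i=np.argmax(red>14); 
    w=lambda a,b:(np.arange(a,b)*np.clip(red[a:b]-8,0,None)).sum()/np.clip(red[a:b]-8,0,None).sum()
    a=w(i-4,i+8); j=i+32+np.argmax(red[i+32:i+48]); b=w(j-5,j+6)
    print(n,round(a,2),round(b,2),ontop("top",(a,142))[1],ontop("top",(b,145))[1])
```

```text
(array([-0.1888, -0.1138,  0.0168]), array([-0.0482,  0.0691]), 621)
5.275 [0.54336368 0.09920264 0.1319922 ] [4.14876806e-02 3.32255404e-05] [-0.25960219 -1.35632583  0.07356197]
top0 132.52 171.31 [-3.37803919e-01 -5.00968710e-05] [-0.23820662 -0.00025955]
t2 142.88 181.72 [-0.3115705   0.00204057] [-0.21148165  0.00184748]
t3 164.63 203.47 [-0.25616629  0.00644856] [-0.15537759  0.00626369]
t4 191.89 nan [-0.1861297   0.01200634] [nan nan]<stdin>:15: RuntimeWarning: invalid value encountered in scalar divide
```

View pics/t4.png

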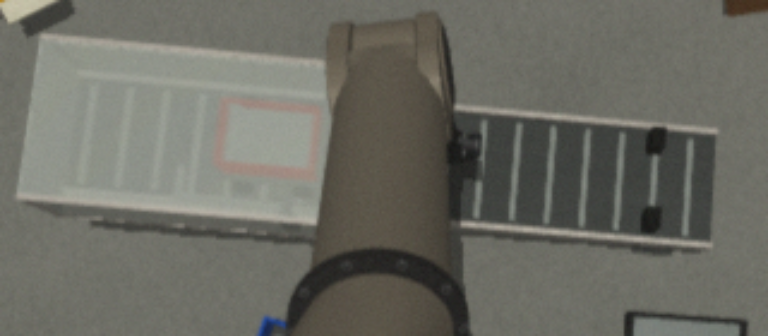

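```bash
cat > opt2.py <<'E'
import sim
from sim import *
def state(m,off):
    vt,tau=m*g*.06/1.5,m/1.5
    best=None
    X=lambda t:vt*(t-tau*(1-np.exp(-t/tau)))
    for d in(0,.003,.006):
      ts=np.linspace(4.15,4.4,501)
      e=(X(4.625-ts)-d-.0265)**2+(X(4.925-ts)-d-.0818)**2+(X(5.225-ts)-d-.1518)**2
      i=e.argmin()
      if best is None or e[i]<best[0]: best=(e[i],ts[i],d)
    s=5.275-best[1]
    return X(s)-best[2]+off,vt*(1-np.exp(-s/tau)),best[0]**.5,best[2]
sim.state=lambda m,o:state(m,o)[:3]
for m in(.72,.76,.8,.85,.9): print(m,state(m,0))
ENS=[(m,o) for m in(.72,.78,.86) for o in(-.008,0,.008)]
def cost(q):
    rows=np.clip(q,0,.05); C=0;mx=[]
    for m,o in ENS:
        s=sim.sim(m,o,rows,dt=.005); mx.append(s[:,2].max())
        C+=max(0,s[-1,0]-.43)**2*1e4+ (s[-1,1])**2*20
    mx=np.array(mx)*1000
    return (mx**6).mean()**(1/6)+C+ np.sum(np.diff(rows,2)**2)*3e3
q0=np.array([0.003,.018,.026,.026,.025,.023,.021,.018,.014,.010,.006,.003,0,0])
b=minimize(cost,q0,method="Powell",options=dict(maxiter=8,maxfev=2500,xtol=1e-4,ftol=1e-3))
q=np.clip(b.x,0,.05);q=np.round(q*1000)/1000
def show(q):
  print(cost(q),q*100,q.sum())
  for m,o in ENS:
    s=sim.sim(m,o,q); i=np.argmax(s[:,2]>.0005)
    print(m,o,"contact t",round(i*.0025,3),"v",s[i,1].round(3),"max",s[:,2].max().round(4),"end x",s[-1,0].round(3),"v",s[-1,1].round(4),"c",s[-1,2].round(4))
show(q)
show(np.array([0,.015,.025,.026,.025,.023,.021,.018,.015,.011,.007,.003,0,0]))
E
timeout 500 python3 opt2.py
```

```text
0.72 (np.float64(0.16388207701725244), np.float64(0.24909970621405736), np.float64(0.0005289753472257067), 0.006)
0.76 (np.float64(0.1644035629637076), np.float64(0.2555845836242613), np.float64(0.00047319916836039983), 0)
0.8 (np.float64(0.16595079445633332), np.float64(0.2636101603943749), np.float64(0.0015230153314268685), 0)
0.85 (np.float64(0.16755981783454396), np.float64(0.272893803821393), np.float64(0.0033538095585524384), 0)
0.9 (np.float64(0.16907362555557504), np.float64(0.2815008240740415), np.float64(0.005010824597921532), 0)Traceback (most recent call last):
  File "opt2.py", line 25, in <module>
    b=minimize(cost,q0,method="Powell",options=dict(maxiter=8,maxfev=2500,xtol=1e-4,ftol=1e-3))
    res = _minimize_powell(fun, x0, args, callback, bounds, **options)
    fval = func(x)
    fx = function(np.copy(x), *(wrapper_args + args))
  File "opt2.py", line 20, in cost
    s=sim.sim(m,o,rows,dt=.005); mx.append(s[:,2].max())
      ^^^^^^^
AttributeError: 'function' object has no attribute 'sim'
```

Mass ≈ 0.72–0.77 kg from the fit.

```bash
sed -i 's/^import sim$/import sim as S/; s/^sim\.state=/S.state=/; s/sim\.sim(/S.sim(/; s/(\.72,\.78,\.86)/(.72,.76,.82)/' opt2.py
sed -i 's/^sim.state/S.state/' opt2.py; sed -i '/^for m in(/d' opt2.py
python3 - <<'E'
s=open('opt2.py').read()
s=s.replace("S.state=lambda m,o:state(m,o)[:3]","_c={}\ndef _st(m,o):\n    if m not in _c:_c[m]=state(m,0)\n    return _c[m][0]+o,_c[m][1],0\nS.state=_st")
open('opt2.py','w').write(s)
E
timeout 500 python3 opt2.py
```

```text
7.45920343999305 [0.  1.3 2.5 2.8 2.7 2.5 2.2 1.7 1.4 1.  0.6 0.3 0.  0. ] 0.19000000000000003
0.72 -0.008 contact t 0.655 v 0.272 max 0.007 end x 0.425 v -0.0071 c 0.0042
0.72 0 contact t 0.522 v 0.269 max 0.0061 end x 0.425 v -0.009 c 0.0046
0.72 0.008 contact t 0.36 v 0.265 max 0.0064 end x 0.425 v -0.0117 c 0.0046
0.76 -0.008 contact t 0.56 v 0.282 max 0.0069 end x 0.425 v -0.0075 c 0.0048
0.76 0 contact t 0.43 v 0.278 max 0.0065 end x 0.426 v -0.0114 c 0.005
0.76 0.008 contact t 0.312 v 0.273 max 0.0069 end x 0.425 v -0.0134 c 0.0048
0.82 -0.008 contact t 0.422 v 0.295 max 0.0072 end x 0.426 v -0.011 c 0.0056
0.82 0 contact t 0.328 v 0.29 max 0.0077 end x 0.426 v -0.015 c 0.0056
0.82 0.008 contact t 0.248 v 0.285 max 0.0081 end x 0.426 v -0.017 c 0.0054
7.915705074969542 [0.  1.5 2.5 2.6 2.5 2.3 2.1 1.8 1.5 1.1 0.7 0.3 0.  0. ] 0.189
0.72 -0.008 contact t 0.628 v 0.272 max 0.0075 end x 0.424 v -0.0059 c 0.0042
0.72 0 contact t 0.518 v 0.269 max 0.0066 end x 0.424 v -0.0086 c 0.0046
0.72 0.008 contact t 0.39 v 0.266 max 0.0064 end x 0.424 v -0.0119 c 0.0045
0.76 -0.008 contact t 0.55 v 0.282 max 0.0079 end x 0.424 v -0.0067 c 0.0046
0.76 0 contact t 0.445 v 0.279 max 0.0067 end x 0.424 v -0.0107 c 0.0049
0.76 0.008 contact t 0.338 v 0.275 max 0.0069 end x 0.424 v -0.0135 c 0.0048
0.82 -0.008 contact t 0.438 v 0.296 max 0.0084 end x 0.425 v -0.0098 c 0.0054
0.82 0 contact t 0.35 v 0.291 max 0.0076 end x 0.425 v -0.0141 c 0.0054
0.82 0.008 contact t 0.262 v 0.286 max 0.0077 end x 0.425 v -0.0161 c 0.0052
```

send_rows:
  plan:
    - [0,0,0,0,0]
    - [-1.3,0.08,0,0,0]
    - [-2.5,0.15,0,0,0]
    - [-2.8,0.17,0,0,0]
    - [-2.7,0.16,0,0,0]
    - [-2.5,0.15,0,0,0]
    - [-2.2,0.13,0,0,0]
    - [-1.7,0.1,0,0,0]
    - [-1.4,0.08,0,0,0]
    - [-1.0,0.06,0,0,0]
    - [-0.6,0.04,0,0,0]
    - [-0.3,0.02,0,0,0]

```text
clock: 6.78
tcp_pos: [0.5306, -0.0906, 0.1204]
orientation: [-1.24, -1.16, 1.159]
contact_force: [-0.2, -0.1, 0.4]
grip_width: 0.0003
```

send_rows:
  plan:
    - [0,0,0,0,0]
    - [0,0,0,0,0]
    - [0,0,0,0,0]
    - [0,0,0,0,0]

```text
clock: 7.28
tcp_pos: [0.5306, -0.0903, 0.1204]
orientation: [-1.24, -1.16, 1.159]
contact_force: [-1.2, -0.9, 0.2]
grip_width: 0.0001
```

Run:
```python
from h import *
from bench import r
f=r.grab_frame("side");im=f["image"]; cv2.imwrite("pics/s5.png",cv2.resize(im[90:290,230:430,::-1],None,fx=2.9,fy=2.9,interpolation=cv2.INTER_CUBIC))
f=r.grab_frame("top");im=f["image"]; cv2.imwrite("pics/t5.png",cv2.resize(im[90:230,100:420,::-1],None,fx=2.4,fy=2.4))
o=r.get_obs();print(o["clock"],o["tcp_pos"],own(o["tcp_pos"]),o["contact_force"])
```

```text
7.375 [ 0.53056271 -0.09048843  0.12039284] [ 2.31610156e-01 -7.65580560e-05] [-0.21350559 -0.95871068  0.39950419]
```

View pics/s5.png

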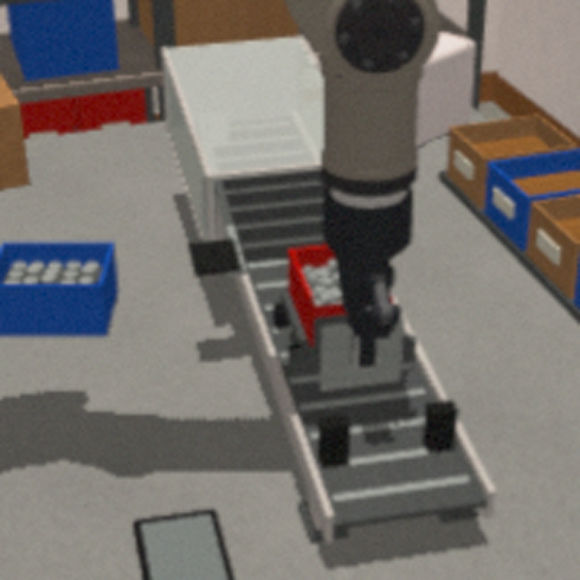

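View pics/t5.png

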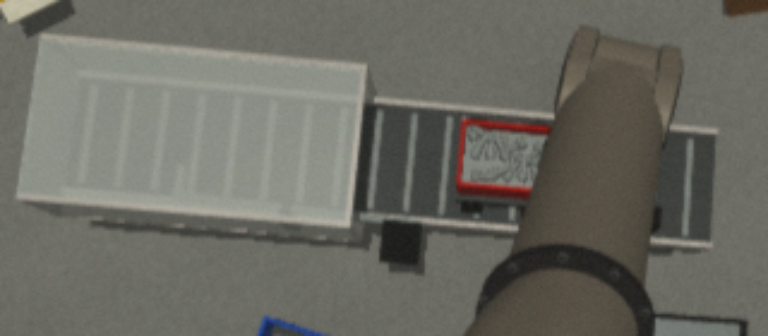

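send_rows:
  plan:
    - [0,0,0,0,0]
    - [0,0,0,0,0]
    - [0,0,0,0,0]
    - [0,0,0,0,0]
    - [0,0,0,0,0]
    - [0,0,0,0,0]
    - [0,0,0,0,0]
    - [0,0,0,0,0]
    - [0,0,0,0,0]
    - [0,0,0,0,0]
    - [0,0,0,0,0]
    - [0,0,0,0,0]

```text
clock: 8.88
tcp_pos: [0.5305, -0.0906, 0.1204]
orientation: [-1.24, -1.159, 1.159]
contact_force: [0.6, -0.7, -0.7]
grip_width: -0.0
```

send_rows:
  plan:
    - [0,0,0,0,0]
    - [0,0,0,0,0]
    - [0,0,0,0,0]
    - [0,0,0,0,0]
    - [0,0,0,0,0]
    - [0,0,0,0,0]

```text
clock: 9.62
tcp_pos: [0.5305, -0.0906, 0.1204]
orientation: [-1.24, -1.159, 1.159]
contact_force: [0.3, 0.0, 0.5]
grip_width: -0.0002
```

Run:
```python
from h import *
from bench import r
f=r.grab_frame("top");im=f["image"]
s=im.astype(float); red=(s[...,0]-(s[...,1]+s[...,2])/2)[142:168].mean(0); red[:250]=0
i=np.argmax(red>30); print(i,red[i-3:i+8].round(), ontop("top",(i+.5,155))[1]+.338)
o=r.get_obs();print(o["clock"],o["tcp_pos"],o["contact_force"])
```

```text
291 [-1.  3. 26. 76. 87. 42. 12.  9.  8.  8.  8.] [0.41597376 0.33500235]
9.675 [ 0.53052539 -0.09056212  0.12037684] [-0.50592214 -0.08556393  0.63382293]
```

Travel reads ≈ 0.42, steady for about 2.8 s. Now I'll ease it down.

send_rows:
  plan:
    - [-0.1,0.01,0,0,0]
    - [-0.2,0.01,0,0,0]
    - [-0.3,0.02,0,0,0]
    - [-0.4,0.02,0,0,0]
    - [-0.5,0.03,0,0,0]
    - [-0.5,0.03,0,0,0]
    - [-0.5,0.03,0,0,0]
    - [-0.5,0.03,0,0,0]
    - [-0.5,0.03,0,0,0]
    - [-0.5,0.03,0,0,0]
    - [-0.5,0.03,0,0,0]
    - [-0.5,0.03,0,0,0]

```text
clock: 11.18
tcp_pos: [0.5271, -0.1408, 0.1174]
orientation: [-1.24, -1.159, 1.159]
contact_force: [-0.9, -0.7, -0.0]
grip_width: -0.0001
```

send_rows:
  plan:
    - [-0.5,0.03,0,0,0]
    - [-0.5,0.03,0,0,0]
    - [-0.5,0.03,0,0,0]
    - [-0.5,0.03,0,0,0]
    - [-0.5,0.03,0,0,0]
    - [-0.5,0.03,0,0,0]
    - [-0.4,0.02,0,0,0]
    - [-0.4,0.02,0,0,0]
    - [-0.4,0.02,0,0,0]
    - [-0.4,0.02,0,0,0]
    - [-0.4,0.02,0,0,0]
    - [-0.4,0.02,0,0,0]

```text
clock: 12.68
tcp_pos: [0.5235, -0.1946, 0.1144]
orientation: [-1.24, -1.159, 1.159]
contact_force: [-0.7, -1.2, -0.7]
grip_width: 0.0002
```

send_rows:
  plan:
    - [-0.4,0.02,0,0,0]
    - [-0.4,0.02,0,0,0]
    - [-0.4,0.02,0,0,0]
    - [-0.4,0.02,0,0,0]
    - [-0.4,0.02,0,0,0]
    - [-0.4,0.02,0,0,0]
    - [-0.4,0.02,0,0,0]
    - [0,0,0,0,0]

```text
clock: 13.68
tcp_pos: [0.5215, -0.2227, 0.113]
orientation: [-1.241, -1.159, 1.159]
contact_force: [0.9, 0.1, 0.2]
grip_width: -0.0
```

Run:
```python
from h import *
from bench import r
f=r.grab_frame("side");im=f["image"]; cv2.imwrite("pics/s6.png",cv2.resize(im[120:300,250:430,::-1],None,fx=3.2,fy=3.2,interpolation=cv2.INTER_CUBIC))
f=r.grab_frame("top");im=f["image"]; cv2.imwrite("pics/t6.png",cv2.resize(im[90:230,100:420,::-1],None,fx=2.4,fy=2.4))
s=im.astype(float); red=(s[...,0]-(s[...,1]+s[...,2])/2)[142:168].mean(0); red[:250]=0
i=np.argmax(red>30); print(i,red[i-3:i+8].round(), ontop("top",(i+.5,155))[1]+.338)
o=r.get_obs();print(o["clock"],o["tcp_pos"],own(o["tcp_pos"]),o["contact_force"])
```

```text
329 [-0.  1. 18. 61. 91. 58. 16. 10.  9.  9. 10.] [0.51755433 0.34274764]
13.775 [ 0.52162039 -0.22221123  0.11298374] [ 3.63636082e-01 -2.05908339e-04] [0.79185651 0.24482995 1.08515515]
```

View pics/s6.png

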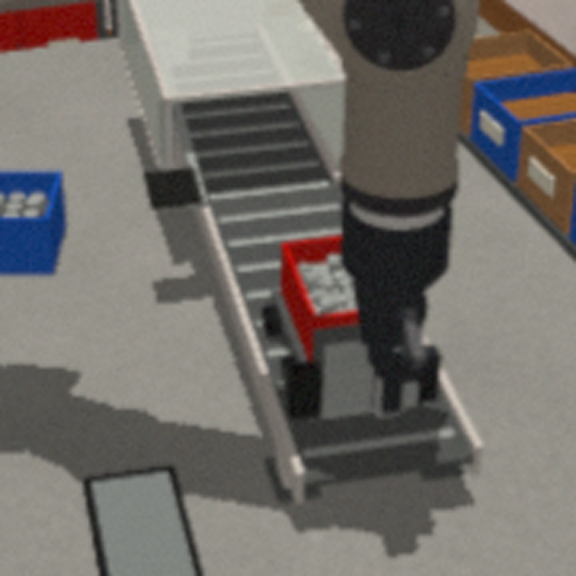

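View pics/t6.png

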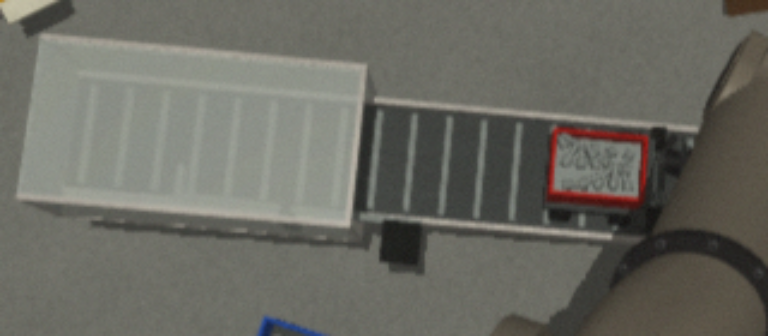

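send_rows:
  plan:
    - [-0.5,0,0,0,0]
    - [-0.5,-1,0,0,0]
    - [0,-3,0,0,0]
    - [0,-4,0,0,0]
    - [0,-4,0,0,0]
    - [0,-2,0,0,0]
    - [0,0,0,0,0]
    - [0,0,0,0,0]
    - [0,0,0,0,0]
    - [0,0,0,0,0]

```text
clock: 15.02
tcp_pos: [0.5205, -0.2321, 0.2521]
orientation: [-1.239, -1.158, 1.16]
contact_force: [1.2, 0.8, -0.3]
grip_width: 0.0001
```

Run:
```python
from h import *
from bench import r
f=r.grab_frame("side");im=f["image"]; cv2.imwrite("pics/s7.png",im[:,:,::-1])
f=r.grab_frame("top");im=f["image"]
s=im.astype(float); red=(s[...,0]-(s[...,1]+s[...,2])/2)[142:168].mean(0); red[:250]=0
i=np.argmax(red>30); print(i,red[i-3:i+8].round(), ontop("top",(i+.5,155))[1]+.338)
cv2.imwrite("pics/t7.png",im[:,:,::-1])
o=r.get_obs();print(o["clock"],o["tcp_pos"],own(o["tcp_pos"]),o["contact_force"])
a=cv2.imread("pics/t6.png");print(np.abs(cv2.resize(im[90:230,100:420,::-1],None,fx=2.4,fy=2.4).astype(int)-a)[100:240,530:640].mean())
```

```text
329 [ 0.  1. 18. 64. 94. 59. 17. 10.  8.  9. 10.] [0.51755433 0.34274764]
15.125 [ 0.52073267 -0.23222459  0.25245361] [ 0.37368636 -0.00042322] [0.03200132 0.46156588 0.03833885]
3.1866017316017317
```

View pics/s7.png

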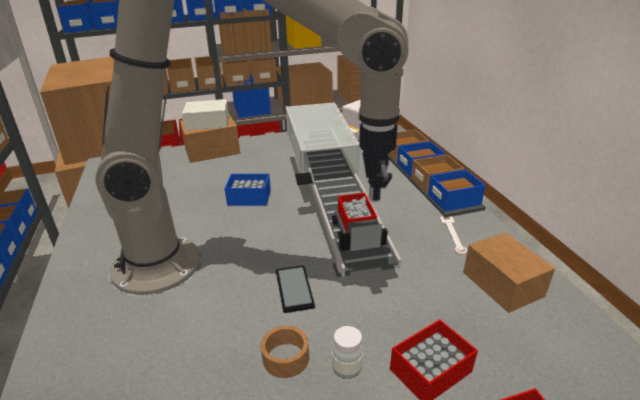

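View pics/t7.png

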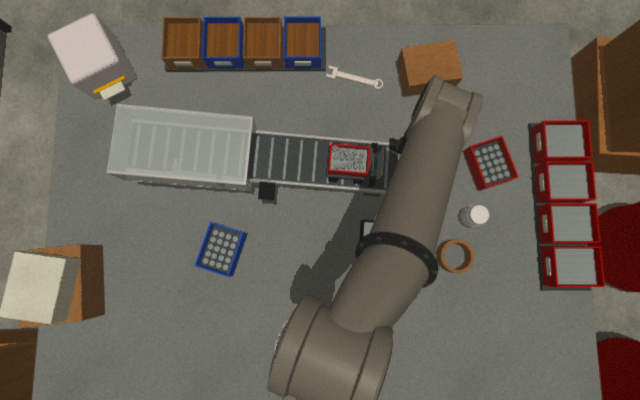

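```bash
python3 -c "
from bench import r
print(r.hand_in())"
```

```text
the job is handed in; nothing more can be done
None
```

The job is handed in. The carriage is resting against the end bumpers, the gate is open and the arm is clear of everything. The hand-in reported no verdict, so what follows comes from my own pictures and readings.

- **Release:** I pressed the paddle about 25 mm down with closed fingers, then moved them over to the lane centre just below the hood mouth. In the side view the paddle still sits about 7 px lower than at the start, which fits a nearly full stroke.
- **Catch:** Three pictures of the rolling bin gave a mass of about 0.74 kg and a speed of 0.25 m/s. From those I planned a matched-speed catch that slowed the carriage to a stop. The simulation put the peak buffer compression at 6 to 8 mm, against the 15 mm limit, but I had no direct reading of it.
- **Hold and ease down:** The carriage stopped at about 0.42 m of travel and was held for about 2.8 s. I then eased it down at no more than 0.04 m/s. The fingers went on past it, moved clear down the lane and were raised 14 cm.
- **Last checks:** The bin was at the same pixel in two pictures 1.35 s apart with the fingers clear. The contact force on the tool was at noise level (about 0.5 N), and the bystanders that show look undisturbed.
- **One disagreement:** My picture measurement put the final travel at 0.518 m, where 0.53 is nominal and 0.522 is required. I put this down to the picture measurement, because the bin had stopped at the bumpers and the fingers had travelled about 30 mm further than it had.

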